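# Re-rack the glass-grain jars in mirror order

### The job

Move the four jars of coloured glass grain from the plywood storage tray to the clip rail in reverse order, for the pupil sitting opposite: the jar at the tray's left end goes to the rail's right end, and so on, so that the row is mirrored (left and right as the robot sees them). Set each jar centrally in its clip and push it straight down until the catches snap and it stands fully home on the base. Keep the jars upright and do not drop them.

Things in the scene. Friction and masses are not known exactly. Their poses are not given: they have to be found in the camera images.
- tray: Plywood storage tray, 74 x 370 mm, fixed on the table; jars start here in a row along its y, at y = -105, -35, 35, 105 mm, x = 0. Origin: underside (table level), middle of the four places. x points across the row, away from the robot, y to the robot's left (yaw up to 0.15 rad). Lips 14 mm high. A fifth bay beyond y = 148 mm (low copper roll) is not part of the job. Tray or rail may be the nearer.
- rail: Clip rail, metal base 90 x 370 mm, fixed. Clips along its y at y = -105, -35, 35, 105 mm, x = 0, a black disc in each. Origin: underside (table level), mid-row, axes as the tray's. Jars stand on the base, 10 mm above the origin. Per clip two sprung orange catches face each other across x, funnelling a jar in from 6 mm off; clips end 34 mm above the table.  The bay beyond y = -148 mm is not used.
- tile_red: Thin red square sample tile, 58 x 56 x 4 mm, fixed on the tray where the red jar starts; it stays, so the original order remains in view. Origin: centre of its underside, 8 mm above the table.
- tile_yellow: Thin yellow square sample tile, 58 x 56 x 4 mm, fixed on the tray where the yellow jar starts; it stays, so the original order remains in view. Origin: centre of its underside, 8 mm above the table.
- tile_green: Thin green square sample tile, 58 x 56 x 4 mm, fixed on the tray where the green jar starts; it stays, so the original order remains in view. Origin: centre of its underside, 8 mm above the table.
- tile_blue: Thin blue square sample tile, 58 x 56 x 4 mm, fixed on the tray where the blue jar starts; it stays, so the original order remains in view. Origin: centre of its underside, 8 mm above the table.
- jar_red_mid (a point): Centre of the red jar (red body and lid): upright, 40 mm diameter, 84 mm high, 0.13 kg, z up, underside 42 mm below; starts 12 mm above the table. Grip its upper half, across the row. Let go in a clip it rests on the catches, 12 mm too high; a push down of 4 to 12 N spreads them, force drops as they snap into its foot groove, and it stands home.
- jar_yellow_mid (a point): Centre of the yellow jar (yellow body and lid): upright, 40 mm diameter, 84 mm high, 0.13 kg, z up, underside 42 mm below; starts 12 mm above the table. Grip its upper half, across the row. Let go in a clip it rests on the catches, 12 mm too high; a push down of 4 to 12 N spreads them, force drops as they snap into its foot groove, and it stands home.
- jar_green_mid (a point): Centre of the green jar (green body and lid): upright, 40 mm diameter, 84 mm high, 0.13 kg, z up, underside 42 mm below; starts 12 mm above the table. Grip its upper half, across the row. Let go in a clip it rests on the catches, 12 mm too high; a push down of 4 to 12 N spreads them, force drops as they snap into its foot groove, and it stands home.
- jar_blue_mid (a point): Centre of the blue jar (blue body and lid): upright, 40 mm diameter, 84 mm high, 0.13 kg, z up, underside 42 mm below; starts 12 mm above the table. Grip its upper half, across the row. Let go in a clip it rests on the catches, 12 mm too high; a push down of 4 to 12 N spreads them, force drops as they snap into its foot groove, and it stands home.

How it is judged:
By the outcome, as a careful person would: the job done as asked, in the order asked, and still so for the second after the job is handed in, with the robot touching nothing.
It also fails if it takes over 83 s, if anything falls off the work surface, if the arm or the gripper's body presses on something with over 40 N, if the wrist force passes 120 N, or if a joint passes its speed limit or range.

### The arm

A 6-joint arm with a two-finger parallel gripper is mounted at the origin on the work surface. World frame = base frame: x ahead of the robot, y to its left, z up, the work surface at z = 0. Lengths are in mm, angles in rad, forces in N, time in s.
With the tool pointing down it reaches from about 275 to 750 mm from the base axis. Payload 10.2 kg.
Tool frame: the origin (TCP) lies on the front face of the gripper's body, between the roots of the fingers; the fingertips stand 73 mm ahead of it and the grasp point (between the pads) lies 54 mm ahead of it; z points along the fingers, y is the line along which they close (so a half turn about z gives the same grasp; the last joint's range is limited). The gripper opens to 85 mm and grips with 20 to 120 N. Pads are 22 mm wide; open, the fingers measure 114 mm over their backs; the gripper's body (76 mm by 85 mm) begins 54 mm behind the grasp point. The pads swing forward as they close: fully open they stand 13 mm farther back than shut.
Start: joints at [-1.421, 0.313, 1.498, -0, 1.331, -0.223], TCP at [191.206, -488.95, 303.894] pointing down, gripper open.
Joint ranges: [-2.94, 2.94], [-0.97, 2.17], [0.19, 2.56], [-1.23, 4.37], [0.02, 3.11], [-2.88, 2.88]. Speed limits (rad/s): [2.39, 2.39, 3.01, 3.14, 3.14, 3.14].

### API

Orientations are given as a unit quaternion [w, x, y, z].
In Python, from rig import * gives the robot as it stands.
- The arm moves only by the tool step_arm, never from a script. Its argument "plan" is a list of rows, each an object with "offset": the shift along the tool's x, y, z in cm, a list of three; "rot": the turn, a rotation vector about the tool's x, y, z in degrees, a list of three; "gripper": the finger opening in cm, from 0 to 8.54. In form: [{"offset": [x, y, z], "rot": [wx, wy, wz], "gripper": gripper}, ...]. A call has 1 to 12 rows; each row is the pose to reach, as a shift and turn from the pose commanded when the call began, along the tool's axes at that moment; what a row does not reach only later rows make up. A row lasts 1/10 s, in which the tool goes at most 50 mm and 8.59 degrees, less where a joint would pass 70% of its speed; a pose out of reach is approached as far as the arm can. A call with a gripper value outside its range is refused whole. The fingers move at their own pace and stop on an object; "squeeze" is the grip in N (left out, the last holds). Time passes only in rows, so rows that repeat a pose let the fingers close. It gives the time, the measured TCP pose, the force, the opening and the grip force at its end, in the units of the state.
- sense(): the state, without advancing time (a new reading comes with each control period).
- capture(name): name is "scene" or "top" or "wrist"; returns a dict with "color" (480x640x3 uint8, red, green, blue), "depth" (480x640 float32, mm along the optical axis (not along the pixel's ray), 0 where there is no reading), "vertical_fov" (degrees; the focal length in pixels is half the picture's height over the tangent of half this angle, whatever the lens; pixels are square), "cx", "cy" (the principal point, pixels), "rvec" (rotation vector, rad) and "tvec" (3), from world to camera coordinates, as OpenCV has them; the wrist camera has in their place "mount" (4x4, takes a point from camera to tool coordinates, whose origin is the TCP and whose axes are the flange's). Camera axes: x right, y down, z forward; pixel columns grow to the right and rows downward; lengths in mm; the calibration is good to about 2 mm. The wrist camera is an equidistant fisheye: a pixel r from the principal point sees the ray r / f radians off the axis. A picture is of the moment at which its call begins: read the wrist's pose just before it.
- finish_job(): hands the job in; it is judged then, once.
The state is a dict: "time_s": time; "joints": joint angles; "dq": joint speeds; "tau": joint torques, N m; "eef_pos": TCP position; "ee_rot": TCP orientation; "force": force on the tool from outside, world axes, zero at the start; "wrist_torque": the same for the moment, N m; "grip_width": opening from 0.0 (shut) to 1.0 (fully open); "grip_force": force on a finger pad.
Only numpy, scipy, OpenCV 4.12 (cv2) and the standard library are available. Lean on these libraries where they do the work, as an engineer would, in place of code of your own. Each camera call takes 0.05 s, during which the arm holds its last target. There are 200 camera calls.

## Working session

There is one attempt and no reset: what is moved stays moved. The work goes in short steps, Python scripts to look and compute and a tool call to move; the robot and the scene stay as the last step left them, time stands still between calls to the robot, and variables do not carry over. Pictures are saved under pics/ and viewed, at most 14 in all, crops included, and the job is handed in when it is done.

Besides the shell and the picture viewer there is one more tool, called after ">>>" as name(argument=value, ...), one argument or row to a line, values as JSON. step_arm: Moves the arm, as the interface text tells. Its arguments: {"type":"object","properties":{"plan":{"type":"array"},"squeeze":{"type":"number"}},"required":["plan"]}

```bash
mkdir -p pics
cat > h.py <<'E'
from rig import *
import numpy as np, cv2
def save(c,n,crop=None,s=1):
    im=c["color"][:,:,::-1]
    if crop: x0,y0,x1,y1=crop; im=im[y0:y1,x0:x1]
    cv2.imwrite(f"pics/{n}.png",cv2.resize(im,None,fx=s,fy=s,interpolation=cv2.INTER_CUBIC))
def f(c): return 240/np.tan(np.radians(c["vertical_fov"])/2)
def px2w(c,u,v,z=None):
    R=cv2.Rodrigues(np.array(c["rvec"],float))[0]; t=np.array(c["tvec"],float).ravel()
    d=np.array([(u-c["cx"])/f(c),(v-c["cy"])/f(c),1.])
    o=-R.T@t; r=R.T@d
    k=(z-o[2])/r[2] if z is not None else c["depth"][int(v),int(u)]
    return o+k*r
E
python3 - <<'E'
from h import *
import pickle
c=capture("top"); save(c,"top0"); pickle.dump(c,open("top0.pkl","wb"))
d=capture("scene"); save(d,"scene0"); pickle.dump(d,open("scene0.pkl","wb"))
print(sense())
E
```

```text
{'time_s': 0.1, 'joints': array([-1.42139895e+00,  3.13417175e-01,  1.49833330e+00, -3.10118333e-06,
        1.33099682e+00, -2.23366640e-01]), 'dq': array([ 0.00159064,  0.00029783, -0.00132986, -0.00024962, -0.00041022,
       -0.0008309 ]), 'tau': array([ 1.45775004e-03, -4.12900543e+01, -2.60146129e+01, -2.39063038e-04,
        2.99649000e-03,  1.56335915e-05]), 'eef_pos': array([ 191.18394311, -488.80535556,  303.39088776]), 'ee_rot': array([-5.76981767e-04,  9.82680865e-01,  1.85305114e-01,  1.98421541e-05]), 'force': array([ 0.04567411, -0.78406873, -0.06346743]), 'wrist_torque': array([ 0.04496234,  0.02435991, -0.02122423]), 'grip_force': 0.0, 'grip_width': 0.9959399335827483}
```

View pics/top0.png

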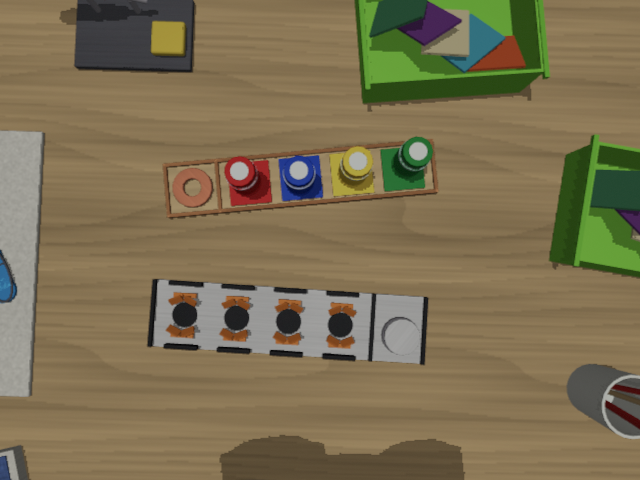

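View pics/scene0.png

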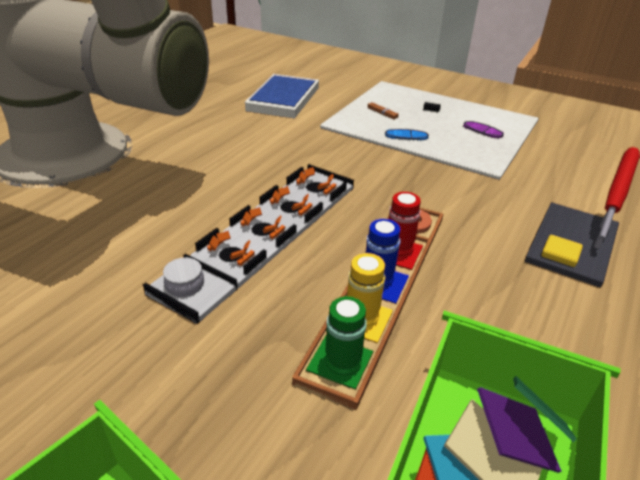

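The top picture shows the tray farther away and the rail nearer, with left as +y. From the left, the jar lids are red (239,171), blue (299,171), yellow (358,161) and green (418,151). The clip discs are at about (185,314) to (341,325). Next I'll enlarge this area.

Run:
```python
from h import *
import pickle
c=pickle.load(open("top0.pkl","rb")); save(c,"top0c",(150,130,450,355),2.66)
P=lambda L,z:np.array([px2w(c,u,v,z) for u,v in L])
d=P([(185,314),(237,318),(289,321),(341,325)],10)
l=P([(239,171),(299,171),(358,161),(418,151)],96)
print(d.round(1),l.round(1))
for a in (d,l):
    s=a[0]-a[3]; print(a.mean(0),np.arctan2(-s[0],s[1]),np.linalg.norm(s[:2]))
print(c["depth"][171,239],[px2w(c,u,v).round(1) for u,v in [(239,171),(299,171),(358,161),(418,151),(185,314),(341,325)]])
```

```text
[[455.7 133.8  10. ]
 [452.2  63.6  10. ]
 [450.1  -6.6  10. ]
 [446.6 -76.9  10. ]] [[ 636.7   56.    96. ]
 [ 638.7  -16.1   96. ]
 [ 652.9  -86.8   96. ]
 [ 667.1 -159.    96. ]]
[451.12881135  28.46637847  10.        ] -0.04337680535846651 210.9188896652796
[648.86103178 -51.46393123  96.        ] 0.14079870265924138 217.15387183877013
638.0677 [array([636.3,  55.7,  98.1]), array([638.4, -16.1,  98.1]), array([652.6, -86.7,  97.2]), array([ 666. , -158. ,  100.9]), array([455.8, 133.6,  10.8]), array([446.7, -76.8,  11.7])]
```

View pics/top0c.png

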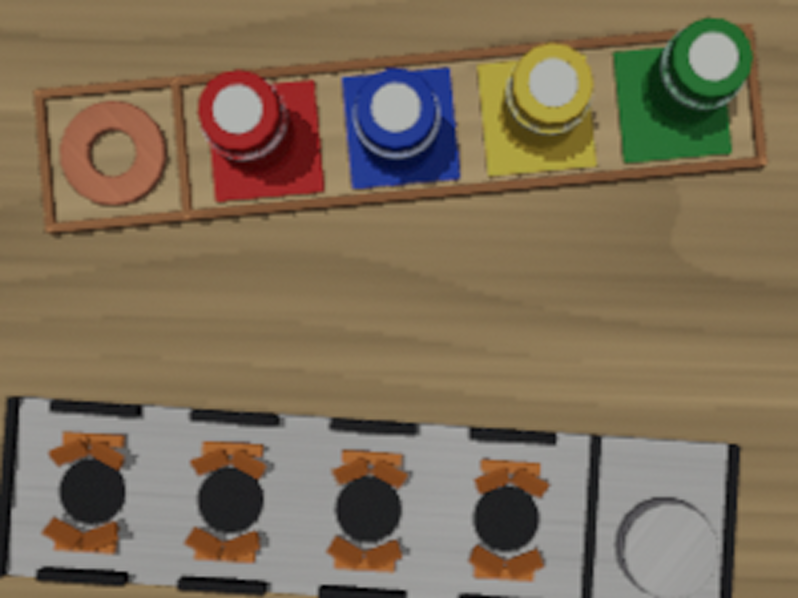

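```bash
cat >> h.py <<'E'
from scipy.spatial.transform import Rotation as Ro
def tool():
    s=sense(); q=s["ee_rot"]; return s,Ro.from_quat([q[1],q[2],q[3],q[0]])
def go(*pts,h=-0.043):
    s,R=tool()
    y=np.array([np.cos(h),np.sin(h),0]); z=np.array([0,0,-1.]); T=Ro.from_matrix(np.c_[np.cross(y,z),y,z])
    print("rot",np.degrees((R.inv()*T).as_rotvec()).round(2))
    for p in pts: print("off",(R.inv().apply(np.array(p)-s["eef_pos"])/10).round(2))
E
python3 - <<'E'
from h import *
import pickle
c=pickle.load(open("top0.pkl","rb"))
P=lambda L,z:np.array([px2w(c,u,v,z) for u,v in L]).round(1)
print(P([(184.6,314.6),(236.8,318),(288.7,321.4),(340.6,324.7)],10),P([(239.5,170.6),(298.9,169.8),(357.9,160.8),(418.4,150.7)],96))
go((637,55.5,240))
E
```

```text
[[454.9 134.3  10. ]
 [452.2  63.9  10. ]
 [449.5  -6.2  10. ]
 [446.9 -76.4  10. ]] [[ 637.2   55.4   96. ]
 [ 640.2  -15.9   96. ]
 [ 653.1  -86.7   96. ]
 [ 667.5 -159.5   96. ]]
rot [-5.000e-02 -5.000e-02 -6.618e+01]
off [ 61.34 -34.45   6.39]
```

>>> step_arm(
  plan=[
    {"offset": [30, -16, 0], "rot": [0, 0, -40], "gripper": 8.5},
    {"offset": [61.3, -34.5, 3], "rot": [0, 0, -66.2], "gripper": 8.5},
    {"offset": [61.3, -34.5, 6.4], "rot": [0, 0, -66.2], "gripper": 8.5},
    {"offset": [61.3, -34.5, 6.4], "rot": [0, 0, -66.2], "gripper": 8.5},
    {"offset": [61.3, -34.5, 6.4], "rot": [0, 0, -66.2], "gripper": 8.5},
    {"offset": [61.3, -34.5, 6.4], "rot": [0, 0, -66.2], "gripper": 8.5},
    {"offset": [61.3, -34.5, 6.4], "rot": [0, 0, -66.2], "gripper": 8.5},
    {"offset": [61.3, -34.5, 6.4], "rot": [0, 0, -66.2], "gripper": 8.5},
    {"offset": [61.3, -34.5, 6.4], "rot": [0, 0, -66.2], "gripper": 8.5},
    {"offset": [61.3, -34.5, 6.4], "rot": [0, 0, -66.2], "gripper": 8.5},
    {"offset": [61.3, -34.5, 6.4], "rot": [0, 0, -66.2], "gripper": 8.5},
    {"offset": [61.3, -34.5, 6.4], "rot": [0, 0, -66.2], "gripper": 8.5},
  ],
  squeeze=40,
)

```text
time_s: 1.3
eef_pos: [570.4, -24.6, 250.3]
ee_rot: [-0.0, 0.722, 0.692, -0.0]
force: [0.5, -1.2, 0.8]
grip_width: 0.99
grip_force: 0.0
```

Run:
```python
from h import *
go((637.2,55.4,240)); print(sense()["time_s"])
```

```text
rot [-0.02 -0.    0.04]
off [8.28 6.34 1.03]
1.3
```

>>> step_arm(
  plan=[
    {"offset": [7.5, 5.5, 0.6], "rot": [0, 0, 0], "gripper": 8.5},
    {"offset": [7.5, 5.5, 0.6], "rot": [0, 0, 0], "gripper": 8.5},
    {"offset": [7.5, 5.5, 0.6], "rot": [0, 0, 0], "gripper": 8.5},
    {"offset": [7.5, 5.5, 0.6], "rot": [0, 0, 0], "gripper": 8.5},
    {"offset": [7.5, 5.5, 0.6], "rot": [0, 0, 0], "gripper": 8.5},
  ],
)

```text
time_s: 1.8
eef_pos: [627.2, 45.2, 244.7]
ee_rot: [-0.0, 0.722, 0.692, -0.0]
force: [0.5, 1.2, -0.1]
grip_width: 0.994
grip_force: 0.0
```

Run:
```python
from h import *
import pickle
s=sense(); c=capture("wrist"); save(c,"w0"); pickle.dump((s,c),open("w0.pkl","wb")); print(c["mount"],s["eef_pos"])
go((637.2,55.4,240),(637.2,55.4,126),h=-0.043)
```

```text
[[ 6.43793878e-04 -9.61230530e-01 -2.75745269e-01  6.97088206e+01]
 [ 9.99999779e-01  5.72264446e-04  3.39863234e-04 -3.74729133e-02]
 [-1.68887703e-04 -2.75745427e-01  9.61230686e-01 -7.03841670e+01]
 [ 0.00000000e+00  0.00000000e+00  0.00000000e+00  1.00000000e+00]] [627.21256373  45.16167106 244.70115134]
rot [-0.01  0.01 -0.05]
off [1.09 0.95 0.49]
off [ 1.09  0.96 11.89]
```

View pics/w0.png

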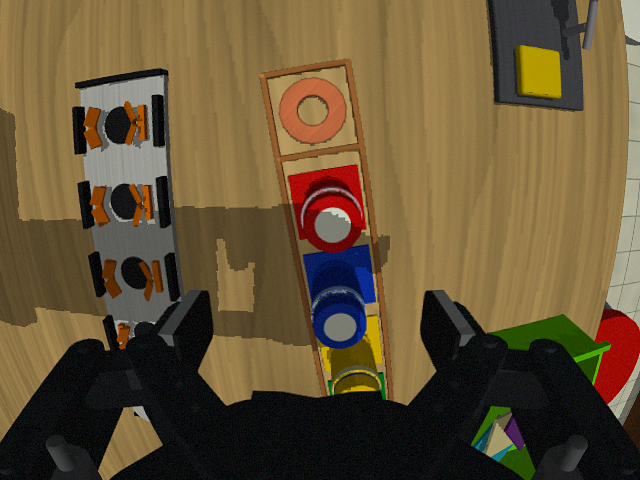

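The wrist view shows the red lid at (333,224), the blue lid at (340,327) and three clip discs near (121,125), (127,204) and (136,272). I'll cross-check these against the top camera.

```bash
cat >> h.py <<'E'
def w2w(s,c,u,v,z):
    q=s["ee_rot"]; R=Ro.from_quat([q[1],q[2],q[3],q[0]]).as_matrix(); M=np.array(c["mount"])
    a=np.array([u-c["cx"],v-c["cy"]]); r=np.linalg.norm(a); th=r/f(c)
    d=np.array([*(a/r*np.sin(th)),np.cos(th)])
    o=R@M[:3,3]+s["eef_pos"]; w=R@M[:3,:3]@d
    return (o+(z-o[2])/w[2]*w).round(1)
E
python3 - <<'E'
from h import *
import pickle
s,c=pickle.load(open("w0.pkl","rb"))
for u,v,z in [(333,225,96),(340,327,96),(121,125,10),(127,204,10)]: print(w2w(s,c,u,v,z))
print(sense()["eef_pos"],sense()["time_s"]); go((637,55,126))
E
```

```text
[637.9  56.5  96. ]
[640.7 -15.1  96. ]
[457.1 134.4  10. ]
[454.3  62.2  10. ]
[627.19556681  44.95949724 244.93094849] 1.85
rot [-0.01  0.01 -0.05]
off [ 1.05  0.94 11.89]
```

>>> step_arm(
  plan=[
    {"offset": [1.1, 1.0, 2], "rot": [0, 0, 0], "gripper": 8.5},
    {"offset": [1.1, 1.0, 7], "rot": [0, 0, 0], "gripper": 8.5},
    {"offset": [1.1, 1.0, 11.9], "rot": [0, 0, 0], "gripper": 8.5},
    {"offset": [1.1, 1.0, 11.9], "rot": [0, 0, 0], "gripper": 8.5},
    {"offset": [1.1, 1.0, 11.9], "rot": [0, 0, 0], "gripper": 8.5},
    {"offset": [1.1, 1.0, 11.9], "rot": [0, 0, 0], "gripper": 3},
    {"offset": [1.1, 1.0, 11.9], "rot": [0, 0, 0], "gripper": 3},
    {"offset": [1.1, 1.0, 11.9], "rot": [0, 0, 0], "gripper": 3},
    {"offset": [1.1, 1.0, 11.9], "rot": [0, 0, 0], "gripper": 3},
    {"offset": [1.1, 1.0, 11.9], "rot": [0, 0, 0], "gripper": 3},
    {"offset": [1.1, 1.0, 11.9], "rot": [0, 0, 0], "gripper": 3},
  ],
  squeeze=40,
)

```text
time_s: 2.95
eef_pos: [638.5, 56.5, 127.6]
ee_rot: [0.001, 0.722, 0.692, 0.001]
force: [-2.5, -1.0, 7.8]
grip_width: 0.456
grip_force: 39.7
```

Run:
```python
from h import *
s=sense(); print(s["eef_pos"],s["grip_force"],s["grip_width"],s["force"]); go((640,56,236),(447.5,-77,236),(447.5,-77,140))
```

```text
[638.46866879  56.53497051 127.58740104] 39.67734167177696 0.45556396724474907 [-2.45199099 -1.02121358  7.79559864]
rot [0.12 0.01 0.03]
off [ -0.05   0.18 -10.84]
off [-14.15 -18.49 -10.88]
off [-14.15 -18.51  -1.28]
```

>>> step_arm(
  plan=[
    {"offset": [0, 0, -5], "rot": [0, 0, 0], "gripper": 3},
    {"offset": [0, 0, -10], "rot": [0, 0, 0], "gripper": 3},
    {"offset": [-2.3, -3, -10.9], "rot": [0, 0, 0], "gripper": 3},
    {"offset": [-5, -6.6, -10.9], "rot": [0, 0, 0], "gripper": 3},
    {"offset": [-7.7, -10.2, -10.9], "rot": [0, 0, 0], "gripper": 3},
    {"offset": [-10.4, -13.7, -10.9], "rot": [0, 0, 0], "gripper": 3},
    {"offset": [-12.8, -16.8, -10.9], "rot": [0, 0, 0], "gripper": 3},
    {"offset": [-14.1, -18.5, -10.9], "rot": [0, 0, 0], "gripper": 3},
    {"offset": [-14.1, -18.5, -10.9], "rot": [0, 0, 0], "gripper": 3},
    {"offset": [-14.1, -18.5, -9], "rot": [0, 0, 0], "gripper": 3},
    {"offset": [-14.1, -18.5, -7], "rot": [0, 0, 0], "gripper": 3},
    {"offset": [-14.1, -18.5, -7], "rot": [0, 0, 0], "gripper": 3},
  ],
)

```text
time_s: 4.15
eef_pos: [446.8, -75.9, 194.3]
ee_rot: [-0.002, 0.722, 0.692, -0.001]
force: [0.0, -0.3, -0.9]
grip_width: 0.454
grip_force: 41.1
```

Run:
```python
from h import *
s=sense(); c=capture("wrist"); save(c,"w1"); print(s["eef_pos"],s["grip_force"],s["grip_width"],s["force"]); go((447.5,-77,142))
import pickle; pickle.dump((s,c),open("w1.pkl","wb"))
```

```text
[446.78816042 -75.85071142 194.26837855] 41.112684796680696 0.45402780261900355 [ 0.04556238 -0.25319733 -0.87455393]
rot [-0.08 -0.04  0.05]
off [-0.09  0.03  5.36]
```

View pics/w1.png

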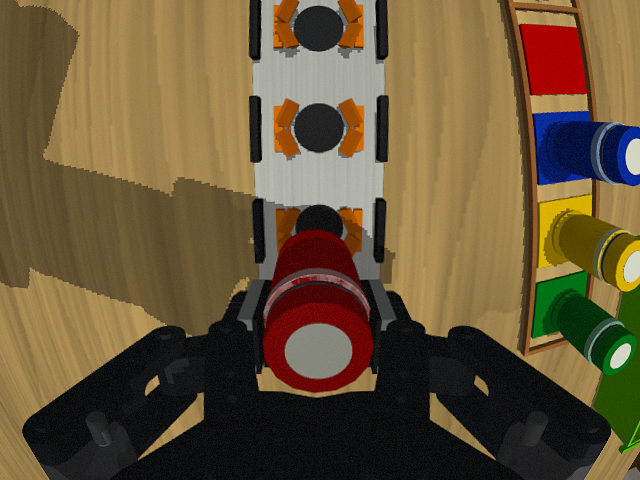

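Three discs show at (318,28), (319,128) and about (319,220), with the red jar held upright over the row's near end.

Run:
```python
from h import *
import pickle
s,c=pickle.load(open("w1.pkl","rb"))
for u,v in [(318,28),(319,128),(319,222)]: print(w2w(s,c,u,v,10))
R=tool()[1]; print(R.as_matrix().round(4)); print((R.as_matrix()@[0,0,1]))
```

```text
[453.2  65.   10. ]
[451.   -5.3  10. ]
[448.3 -71.   10. ]
[[ 4.220e-02  9.991e-01 -1.300e-03]
 [ 9.991e-01 -4.220e-02  7.000e-04]
 [ 6.000e-04 -1.400e-03 -1.000e+00]]
[-1.33589846e-03  6.89326778e-04 -9.99998870e-01]
```

>>> step_arm(
  plan=[
    {"offset": [0, 0.1, 2], "rot": [0, 0, 0], "gripper": 3},
    {"offset": [0, 0.1, 4], "rot": [0, 0, 0], "gripper": 3},
    {"offset": [0, 0.1, 5.2], "rot": [0, 0, 0], "gripper": 3},
    {"offset": [0, 0.1, 5.5], "rot": [0, 0, 0], "gripper": 3},
    {"offset": [0, 0.1, 5.5], "rot": [0, 0, 0], "gripper": 3},
    {"offset": [0, 0.1, 5.5], "rot": [0, 0, 0], "gripper": 3},
  ],
)

```text
time_s: 4.8
eef_pos: [448.8, -76.6, 141.8]
ee_rot: [0.001, 0.722, 0.692, 0.0]
force: [-0.4, 0.4, -1.5]
grip_width: 0.454
grip_force: 41.2
```

Run:
```python
from h import *
s=sense(); print(s["eef_pos"],s["force"],s["grip_force"]); go((448,-75.6,125.6))
```

```text
[448.78858507 -76.62502185 141.79161258] [-0.44619431  0.38490276 -1.48493882] 41.167184444493614
rot [0.1  0.04 0.03]
off [ 0.1  -0.09  1.62]
```

>>> step_arm(
  plan=[
    {"offset": [0.1, -0.1, 0.5], "rot": [0, 0, 0], "gripper": 3},
    {"offset": [0.1, -0.1, 1.0], "rot": [0, 0, 0], "gripper": 3},
    {"offset": [0.1, -0.1, 1.3], "rot": [0, 0, 0], "gripper": 3},
    {"offset": [0.1, -0.1, 1.3], "rot": [0, 0, 0], "gripper": 3},
    {"offset": [0.1, -0.1, 1.3], "rot": [0, 0, 0], "gripper": 3},
  ],
)

```text
time_s: 5.3
eef_pos: [447.3, -75.4, 127.4]
ee_rot: [-0.0, 0.722, 0.692, 0.0]
force: [3.5, 0.0, -7.4]
grip_width: 0.45
grip_force: 40.8
```

>>> step_arm(
  plan=[
    {"offset": [0, 0, 0.2], "rot": [0, 0, 0], "gripper": 3},
    {"offset": [0, 0, 0.3], "rot": [0, 0, 0], "gripper": 3},
    {"offset": [0, 0, 0.3], "rot": [0, 0, 0], "gripper": 3},
  ],
)

```text
time_s: 5.6
eef_pos: [447.5, -75.5, 125.6]
ee_rot: [0.0, 0.722, 0.692, 0.0]
force: [0.8, 1.3, 6.4]
grip_width: 0.455
grip_force: 42.3
```

>>> step_arm(
  plan=[
    {"offset": [0, 0, 0.1], "rot": [0, 0, 0], "gripper": 8.5},
    {"offset": [0, 0, 0], "rot": [0, 0, 0], "gripper": 8.5},
    {"offset": [0, 0, 0], "rot": [0, 0, 0], "gripper": 8.5},
    {"offset": [0, 0, 0], "rot": [0, 0, 0], "gripper": 8.5},
    {"offset": [0, 0, -4], "rot": [0, 0, 0], "gripper": 8.5},
    {"offset": [0, 0, -8], "rot": [0, 0, 0], "gripper": 8.5},
    {"offset": [0.9, 2.5, -10], "rot": [0, 0, 0], "gripper": 8.5},
    {"offset": [2.5, 7, -10], "rot": [0, 0, 0], "gripper": 8.5},
    {"offset": [4.1, 11.5, -10], "rot": [0, 0, 0], "gripper": 8.5},
    {"offset": [5.8, 16.1, -10], "rot": [0, 0, 0], "gripper": 8.5},
    {"offset": [6.8, 19, -10], "rot": [0, 0, 0], "gripper": 8.5},
    {"offset": [6.8, 19, -10], "rot": [0, 0, 0], "gripper": 8.5},
  ],
)

```text
time_s: 6.8
eef_pos: [641.9, -14.4, 223.4]
ee_rot: [-0.0, 0.721, 0.693, -0.0]
force: [0.1, -0.7, -0.6]
grip_width: 0.992
grip_force: 0.0
```

Run:
```python
from h import *
s=sense(); print(s["eef_pos"],s["dq"].round(3)); 
c=capture("top"); save(c,"t1",(130,130,450,370),2.5)
s=sense(); print(s["eef_pos"],s["force"],s["time_s"]); go((640.7,-15.5,127))
```

```text
[641.94859753 -14.40231379 223.35220526] [-0.034 -0.068  0.116 -0.009 -0.018 -0.023]
[640.51079824 -15.03143477 223.51505862] [ 0.06137727 -0.91913643  0.42339395] 6.85
rot [-0.09 -0.01  0.1 ]
off [-0.05  0.04  9.65]
```

View pics/t1.png

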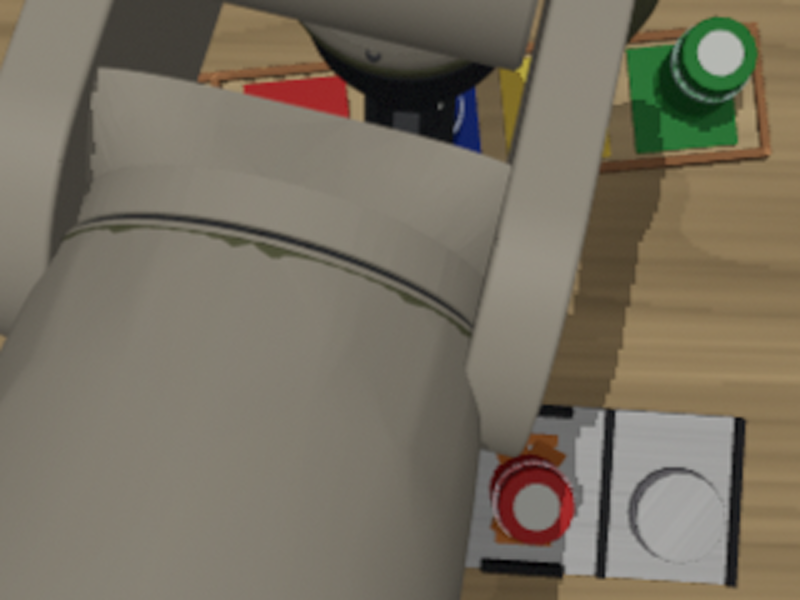

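The red jar stands upright in the right-hand clip, its lid at full-picture pixel (344.8,332.8). Next is blue.

>>> step_arm(
  plan=[
    {"offset": [0, 0, 5], "rot": [0, 0, 0], "gripper": 8.5},
    {"offset": [0, 0, 9.6], "rot": [0, 0, 0], "gripper": 8.5},
    {"offset": [0, 0, 9.6], "rot": [0, 0, 0], "gripper": 8.5},
    {"offset": [0, 0, 9.6], "rot": [0, 0, 0], "gripper": 8.5},
    {"offset": [0, 0, 9.6], "rot": [0, 0, 0], "gripper": 3},
    {"offset": [0, 0, 9.6], "rot": [0, 0, 0], "gripper": 3},
    {"offset": [0, 0, 9.6], "rot": [0, 0, 0], "gripper": 3},
    {"offset": [0, 0, 9.6], "rot": [0, 0, 0], "gripper": 3},
    {"offset": [0, 0, 9.6], "rot": [0, 0, 0], "gripper": 3},
    {"offset": [0, 0, 9.6], "rot": [0, 0, 0], "gripper": 3},
  ],
)

```text
time_s: 7.85
eef_pos: [640.4, -15.7, 130.5]
ee_rot: [0.001, 0.722, 0.692, 0.001]
force: [-2.7, -0.1, 6.7]
grip_width: 0.45
grip_force: 40.0
```

Run:
```python
from h import *
import pickle
c=pickle.load(open("top0.pkl","rb")); print(px2w(c,344.8,332.8,94))
s=sense(); print(s["eef_pos"],s["grip_force"],s["grip_width"],s["force"]); x,y,z=s["eef_pos"]; go((x,y,z+108),(450.4,-5.3,z+108),(450.4,-5.3,z+14))
```

```text
[446.51683339 -76.11896428  94.        ]
[640.37422075 -15.68405557 130.48594116] 40.03409877419472 0.45024414386728256 [-2.67148932 -0.11232741  6.72728998]
rot [0.11 0.03 0.03]
off [-1.00e-02  2.00e-02 -1.08e+01]
off [  0.23 -19.   -10.84]
off [  0.23 -19.02  -1.44]
```

>>> step_arm(
  plan=[
    {"offset": [0, 0, -5], "rot": [0, 0, 0], "gripper": 3},
    {"offset": [0, 0, -10], "rot": [0, 0, 0], "gripper": 3},
    {"offset": [0, -4, -10.8], "rot": [0, 0, 0], "gripper": 3},
    {"offset": [0, -8.5, -10.8], "rot": [0, 0, 0], "gripper": 3},
    {"offset": [0.2, -13, -10.8], "rot": [0, 0, 0], "gripper": 3},
    {"offset": [0.2, -17, -10.8], "rot": [0, 0, 0], "gripper": 3},
    {"offset": [0.2, -19, -10.8], "rot": [0, 0, 0], "gripper": 3},
    {"offset": [0.2, -19, -10.8], "rot": [0, 0, 0], "gripper": 3},
    {"offset": [0.2, -19, -8], "rot": [0, 0, 0], "gripper": 3},
    {"offset": [0.2, -19, -5], "rot": [0, 0, 0], "gripper": 3},
    {"offset": [0.2, -19, -5], "rot": [0, 0, 0], "gripper": 3},
    {"offset": [0.2, -19, -5], "rot": [0, 0, 0], "gripper": 3},
  ],
)

```text
time_s: 9.05
eef_pos: [450.9, -5.6, 179.5]
ee_rot: [0.0, 0.722, 0.692, 0.0]
force: [-0.4, 0.1, -0.0]
grip_width: 0.452
grip_force: 41.2
```

Run:
```python
from h import *
s=sense(); print(s["eef_pos"],s["force"]); go((450.3,-5.3,144),(450.3,-5.3,128.5))
```

```text
[450.8568065   -5.64225735 179.45089929] [-0.41489507  0.10501854 -0.0186925 ]
rot [0.01 0.   0.03]
off [ 0.03 -0.06  3.55]
off [ 0.03 -0.06  5.1 ]
```

>>> step_arm(
  plan=[
    {"offset": [0, 0, 2], "rot": [0, 0, 0], "gripper": 3},
    {"offset": [0, 0, 3.5], "rot": [0, 0, 0], "gripper": 3},
    {"offset": [0, 0, 3.5], "rot": [0, 0, 0], "gripper": 3},
    {"offset": [0, 0, 4], "rot": [0, 0, 0], "gripper": 3},
    {"offset": [0, 0, 4.4], "rot": [0, 0, 0], "gripper": 3},
    {"offset": [0, 0, 4.8], "rot": [0, 0, 0], "gripper": 3},
    {"offset": [0, 0, 4.8], "rot": [0, 0, 0], "gripper": 3},
    {"offset": [0, 0, 4.8], "rot": [0, 0, 0], "gripper": 3},
  ],
)

```text
time_s: 9.85
eef_pos: [450.2, -5.5, 130.5]
ee_rot: [-0.0, 0.722, 0.692, -0.0]
force: [1.5, -0.8, -8.5]
grip_width: 0.449
grip_force: 41.2
```

>>> step_arm(
  plan=[
    {"offset": [0, 0, 0.2], "rot": [0, 0, 0], "gripper": 3},
    {"offset": [0, 0, 0.3], "rot": [0, 0, 0], "gripper": 3},
    {"offset": [0, 0, 0.3], "rot": [0, 0, 0], "gripper": 3},
  ],
)

```text
time_s: 10.15
eef_pos: [450.4, -5.5, 128.5]
ee_rot: [0.0, 0.722, 0.692, 0.0]
force: [-1.3, 0.0, 7.1]
grip_width: 0.452
grip_force: 42.6
```

>>> step_arm(
  plan=[
    {"offset": [0, 0, 0.1], "rot": [0, 0, 0], "gripper": 8.5},
    {"offset": [0, 0, 0], "rot": [0, 0, 0], "gripper": 8.5},
    {"offset": [0, 0, 0], "rot": [0, 0, 0], "gripper": 8.5},
    {"offset": [0, 0, 0], "rot": [0, 0, 0], "gripper": 8.5},
    {"offset": [0, 0, -4], "rot": [0, 0, 0], "gripper": 8.5},
    {"offset": [0, 0, -8], "rot": [0, 0, 0], "gripper": 8.5},
    {"offset": [-0.9, 2.5, -10], "rot": [0, 0, 0], "gripper": 8.5},
    {"offset": [-2.5, 7, -10], "rot": [0, 0, 0], "gripper": 8.5},
    {"offset": [-4.1, 11.5, -10], "rot": [0, 0, 0], "gripper": 8.5},
    {"offset": [-5.6, 16.1, -10], "rot": [0, 0, 0], "gripper": 8.5},
    {"offset": [-7.2, 20.6, -10], "rot": [0, 0, 0], "gripper": 8.5},
    {"offset": [-7.2, 20.6, -10], "rot": [0, 0, 0], "gripper": 8.5},
  ],
)

```text
time_s: 11.35
eef_pos: [656.2, -88.5, 225.1]
ee_rot: [-0.0, 0.723, 0.691, -0.0]
force: [-0.8, 0.7, -0.4]
grip_width: 0.992
grip_force: 0.0
```

Run:
```python
from h import *
c=capture("scene"); save(c,"s1")
s=sense(); print(s["eef_pos"],s["force"],s["time_s"]); go((653.6,-86.2,127))
```

```text
[654.12599221 -87.19926308 225.58696836] [-0.79509715  0.89480218 -0.58638788] 11.4
rot [-0.11 -0.03 -0.03]
off [ 0.09 -0.04  9.86]
```

View pics/s1.png

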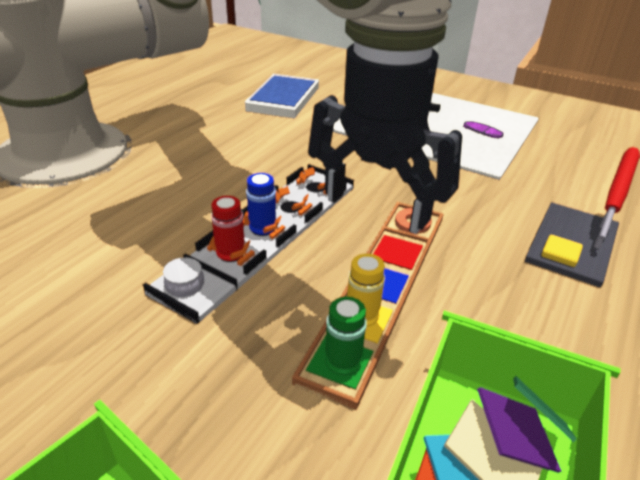

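Red and blue stand upright and level in the two right-hand clips, lids at (227,203) and (260,181). Yellow is next.

>>> step_arm(
  plan=[
    {"offset": [0.1, 0, 5], "rot": [0, 0, 0], "gripper": 8.5},
    {"offset": [0.1, 0, 9.6], "rot": [0, 0, 0], "gripper": 8.5},
    {"offset": [0.1, 0, 9.6], "rot": [0, 0, 0], "gripper": 8.5},
    {"offset": [0.1, 0, 9.6], "rot": [0, 0, 0], "gripper": 8.5},
    {"offset": [0.1, 0, 9.6], "rot": [0, 0, 0], "gripper": 3},
    {"offset": [0.1, 0, 9.6], "rot": [0, 0, 0], "gripper": 3},
    {"offset": [0.1, 0, 9.6], "rot": [0, 0, 0], "gripper": 3},
    {"offset": [0.1, 0, 9.6], "rot": [0, 0, 0], "gripper": 3},
    {"offset": [0.1, 0, 9.6], "rot": [0, 0, 0], "gripper": 3},
    {"offset": [0.1, 0, 9.6], "rot": [0, 0, 0], "gripper": 3},
  ],
)

```text
time_s: 12.4
eef_pos: [653.5, -85.4, 133.5]
ee_rot: [0.001, 0.722, 0.692, 0.001]
force: [-0.8, -0.4, 6.3]
grip_width: 0.45
grip_force: 39.9
```

Run:
```python
from h import *
s=sense(); print(s["eef_pos"],s["grip_force"],s["grip_width"],s["force"]); x,y,z=s["eef_pos"]; go((x,y,z+108),(453,64.5,z+108),(453,64.5,z+14))
```

```text
[653.4786122  -85.35320208 133.52731643] 39.85236436128616 0.45041801986732 [-0.75480911 -0.36092938  6.33217485]
rot [0.13 0.04 0.02]
off [-1.00e-02  2.00e-02 -1.08e+01]
off [ 14.11 -20.64 -10.85]
off [ 14.12 -20.66  -1.45]
```

>>> step_arm(
  plan=[
    {"offset": [0, 0, -5], "rot": [0, 0, 0], "gripper": 3},
    {"offset": [0, 0, -10], "rot": [0, 0, 0], "gripper": 3},
    {"offset": [2.3, -3.3, -10.8], "rot": [0, 0, 0], "gripper": 3},
    {"offset": [5, -7.3, -10.8], "rot": [0, 0, 0], "gripper": 3},
    {"offset": [7.7, -11.2, -10.8], "rot": [0, 0, 0], "gripper": 3},
    {"offset": [10.4, -15.2, -10.8], "rot": [0, 0, 0], "gripper": 3},
    {"offset": [12.8, -18.7, -10.8], "rot": [0, 0, 0], "gripper": 3},
    {"offset": [14.1, -20.6, -10.8], "rot": [0, 0, 0], "gripper": 3},
    {"offset": [14.1, -20.6, -10.8], "rot": [0, 0, 0], "gripper": 3},
    {"offset": [14.1, -20.6, -8], "rot": [0, 0, 0], "gripper": 3},
    {"offset": [14.1, -20.6, -5], "rot": [0, 0, 0], "gripper": 3},
    {"offset": [14.1, -20.6, -5], "rot": [0, 0, 0], "gripper": 3},
  ],
)

```text
time_s: 13.6
eef_pos: [452.4, 64.1, 179.4]
ee_rot: [-0.002, 0.722, 0.692, -0.002]
force: [-0.1, 1.1, -1.3]
grip_width: 0.447
grip_force: 41.0
```

>>> step_arm(
  plan=[
    {"offset": [0, 0, 0], "rot": [0, 0, 0], "gripper": 3},
  ],
)

```text
time_s: 13.7
eef_pos: [453.9, 64.0, 182.5]
ee_rot: [0.0, 0.722, 0.692, 0.0]
force: [-0.4, 0.2, -0.9]
grip_width: 0.451
grip_force: 41.0
```

Run:
```python
from h import *
s=sense(); print(s["eef_pos"],s["force"]); go((453,64.6,147),(453,64.6,131.5))
```

```text
[453.91659379  64.02543298 182.47176658] [-0.38984398  0.22730989 -0.87968928]
rot [ 0.02  0.   -0.  ]
off [ 0.05 -0.1   3.55]
off [ 0.05 -0.1   5.1 ]
```

>>> step_arm(
  plan=[
    {"offset": [0.1, -0.1, 2], "rot": [0, 0, 0], "gripper": 3},
    {"offset": [0.1, -0.1, 3.5], "rot": [0, 0, 0], "gripper": 3},
    {"offset": [0.1, -0.1, 3.5], "rot": [0, 0, 0], "gripper": 3},
    {"offset": [0.1, -0.1, 4], "rot": [0, 0, 0], "gripper": 3},
    {"offset": [0.1, -0.1, 4.4], "rot": [0, 0, 0], "gripper": 3},
    {"offset": [0.1, -0.1, 4.8], "rot": [0, 0, 0], "gripper": 3},
    {"offset": [0.1, -0.1, 4.8], "rot": [0, 0, 0], "gripper": 3},
    {"offset": [0.1, -0.1, 4.8], "rot": [0, 0, 0], "gripper": 3},
  ],
)

```text
time_s: 14.5
eef_pos: [452.3, 65.4, 133.6]
ee_rot: [0.0, 0.722, 0.692, 0.0]
force: [2.9, -0.4, -7.3]
grip_width: 0.446
grip_force: 41.1
```

>>> step_arm(
  plan=[
    {"offset": [0, 0, 0.2], "rot": [0, 0, 0], "gripper": 3},
    {"offset": [0, 0, 0.3], "rot": [0, 0, 0], "gripper": 3},
    {"offset": [0, 0, 0.3], "rot": [0, 0, 0], "gripper": 3},
  ],
)

```text
time_s: 14.8
eef_pos: [452.5, 65.4, 131.5]
ee_rot: [0.0, 0.722, 0.692, 0.0]
force: [-2.3, -0.5, 6.8]
grip_width: 0.445
grip_force: 42.3
```

>>> step_arm(
  plan=[
    {"offset": [0, 0, 0.1], "rot": [0, 0, 0], "gripper": 8.5},
    {"offset": [0, 0, 0], "rot": [0, 0, 0], "gripper": 8.5},
    {"offset": [0, 0, 0], "rot": [0, 0, 0], "gripper": 8.5},
    {"offset": [0, 0, 0], "rot": [0, 0, 0], "gripper": 8.5},
    {"offset": [0, 0, -4], "rot": [0, 0, 0], "gripper": 8.5},
    {"offset": [0, 0, -8], "rot": [0, 0, 0], "gripper": 8.5},
    {"offset": [-2, 2.1, -10], "rot": [0, 0, 0], "gripper": 8.5},
    {"offset": [-5, 5.2, -10], "rot": [0, 0, 0], "gripper": 8.5},
    {"offset": [-8.2, 8.6, -10], "rot": [0, 0, 0], "gripper": 8.5},
    {"offset": [-11.4, 12, -10], "rot": [0, 0, 0], "gripper": 8.5},
    {"offset": [-14.6, 15.3, -10], "rot": [0, 0, 0], "gripper": 8.5},
    {"offset": [-17, 17.8, -10], "rot": [0, 0, 0], "gripper": 8.5},
  ],
)

```text
time_s: 16.0
eef_pos: [624.0, -114.1, 230.3]
ee_rot: [-0.0, 0.722, 0.692, -0.0]
force: [0.3, 0.6, 0.5]
grip_width: 0.996
grip_force: 0.0
```

>>> step_arm(
  plan=[
    {"offset": [-3, 3.2, 0], "rot": [0, 0, 0], "gripper": 8.5},
    {"offset": [-4.5, 4.7, 0], "rot": [0, 0, 0], "gripper": 8.5},
    {"offset": [-4.5, 4.7, 0], "rot": [0, 0, 0], "gripper": 8.5},
    {"offset": [-4.5, 4.7, 0], "rot": [0, 0, 0], "gripper": 8.5},
  ],
)

```text
time_s: 16.4
eef_pos: [667.6, -158.7, 230.1]
ee_rot: [-0.001, 0.722, 0.692, -0.0]
force: [-0.4, -0.0, 0.2]
grip_width: 1.001
grip_force: 0.0
```

Run:
```python
from h import *
s=sense(); print(s["eef_pos"],s["force"],s["time_s"]); go((667.9,-158.9,130))
```

```text
[ 667.64766928 -158.70449833  230.08384907] [-0.36339225 -0.00996364  0.20963585] 16.4
rot [-0.07 -0.03  0.02]
off [-0.02  0.04 10.01]
```

>>> step_arm(
  plan=[
    {"offset": [0, 0, 5], "rot": [0, 0, 0], "gripper": 8.5},
    {"offset": [0, 0, 10.0], "rot": [0, 0, 0], "gripper": 8.5},
    {"offset": [0, 0, 10.0], "rot": [0, 0, 0], "gripper": 8.5},
    {"offset": [0, 0, 10.0], "rot": [0, 0, 0], "gripper": 8.5},
    {"offset": [0, 0, 10.0], "rot": [0, 0, 0], "gripper": 3},
    {"offset": [0, 0, 10.0], "rot": [0, 0, 0], "gripper": 3},
    {"offset": [0, 0, 10.0], "rot": [0, 0, 0], "gripper": 3},
    {"offset": [0, 0, 10.0], "rot": [0, 0, 0], "gripper": 3},
    {"offset": [0, 0, 10.0], "rot": [0, 0, 0], "gripper": 3},
    {"offset": [0, 0, 10.0], "rot": [0, 0, 0], "gripper": 3},
  ],
)

```text
time_s: 17.4
eef_pos: [668.3, -159.1, 132.6]
ee_rot: [0.001, 0.722, 0.692, 0.0]
force: [-1.5, 0.5, 5.6]
grip_width: 0.455
grip_force: 40.0
```

Run:
```python
from h import *
s=sense(); print(s["eef_pos"],s["grip_force"],s["grip_width"],s["force"]); x,y,z=s["eef_pos"]; go((x,y,z+108),(455.4,134.8,z+108))
```

```text
[ 668.27746816 -159.0936867   132.59254682] 39.980594739317894 0.4547414455806482 [-1.53833554  0.49218088  5.63269595]
rot [0.12 0.05 0.02]
off [-1.00e-02  2.00e-02 -1.08e+01]
off [ 28.45 -22.5  -10.87]
```

>>> step_arm(
  plan=[
    {"offset": [0, 0, -5], "rot": [0, 0, 0], "gripper": 3},
    {"offset": [0, 0, -10], "rot": [0, 0, 0], "gripper": 3},
    {"offset": [2.2, -1.7, -10.8], "rot": [0, 0, 0], "gripper": 3},
    {"offset": [5.4, -4.3, -10.8], "rot": [0, 0, 0], "gripper": 3},
    {"offset": [8.8, -7, -10.8], "rot": [0, 0, 0], "gripper": 3},
    {"offset": [12.2, -9.6, -10.8], "rot": [0, 0, 0], "gripper": 3},
    {"offset": [15.6, -12.3, -10.8], "rot": [0, 0, 0], "gripper": 3},
    {"offset": [19, -15, -10.8], "rot": [0, 0, 0], "gripper": 3},
    {"offset": [22.4, -17.7, -10.8], "rot": [0, 0, 0], "gripper": 3},
    {"offset": [25.6, -20.2, -10.8], "rot": [0, 0, 0], "gripper": 3},
    {"offset": [27.6, -21.8, -10.8], "rot": [0, 0, 0], "gripper": 3},
    {"offset": [28.4, -22.5, -10.8], "rot": [0, 0, 0], "gripper": 3},
  ],
)

```text
time_s: 18.6
eef_pos: [454.0, 135.9, 239.3]
ee_rot: [0.0, 0.721, 0.693, 0.0]
force: [1.1, -0.5, -1.2]
grip_width: 0.45
grip_force: 41.2
```

>>> step_arm(
  plan=[
    {"offset": [0, 0, 0], "rot": [0, 0, 0], "gripper": 3},
    {"offset": [0, 0, 3], "rot": [0, 0, 0], "gripper": 3},
    {"offset": [0, 0, 5.8], "rot": [0, 0, 0], "gripper": 3},
    {"offset": [0, 0, 5.8], "rot": [0, 0, 0], "gripper": 3},
    {"offset": [0, 0, 5.8], "rot": [0, 0, 0], "gripper": 3},
  ],
)

```text
time_s: 19.1
eef_pos: [456.0, 133.7, 181.4]
ee_rot: [0.0, 0.722, 0.691, 0.0]
force: [0.6, 0.2, -0.5]
grip_width: 0.451
grip_force: 41.1
```

Run:
```python
from h import *
s=sense(); print(s["eef_pos"],s["force"]); go((455.4,134.8,146),(455.4,134.8,130.6))
```

```text
[456.0484218  133.65399497 181.36148677] [ 0.55141868  0.21272281 -0.50776821]
rot [ 0.01  0.   -0.04]
off [ 0.11 -0.07  3.54]
off [ 0.11 -0.07  5.08]
```

>>> step_arm(
  plan=[
    {"offset": [0.1, -0.1, 2], "rot": [0, 0, 0], "gripper": 3},
    {"offset": [0.1, -0.1, 3.5], "rot": [0, 0, 0], "gripper": 3},
    {"offset": [0.1, -0.1, 3.5], "rot": [0, 0, 0], "gripper": 3},
    {"offset": [0.1, -0.1, 4], "rot": [0, 0, 0], "gripper": 3},
    {"offset": [0.1, -0.1, 4.4], "rot": [0, 0, 0], "gripper": 3},
    {"offset": [0.1, -0.1, 4.8], "rot": [0, 0, 0], "gripper": 3},
    {"offset": [0.1, -0.1, 4.8], "rot": [0, 0, 0], "gripper": 3},
    {"offset": [0.1, -0.1, 4.8], "rot": [0, 0, 0], "gripper": 3},
  ],
)

```text
time_s: 19.9
eef_pos: [454.6, 135.4, 132.8]
ee_rot: [0.0, 0.722, 0.692, 0.0]
force: [2.9, -0.6, -5.6]
grip_width: 0.45
grip_force: 40.8
```

>>> step_arm(
  plan=[
    {"offset": [0, 0, 0.2], "rot": [0, 0, 0], "gripper": 3},
    {"offset": [0, 0, 0.3], "rot": [0, 0, 0], "gripper": 3},
    {"offset": [0, 0, 0.3], "rot": [0, 0, 0], "gripper": 3},
  ],
)

```text
time_s: 20.2
eef_pos: [454.7, 135.3, 130.6]
ee_rot: [0.001, 0.722, 0.692, 0.0]
force: [0.4, -1.6, 6.1]
grip_width: 0.451
grip_force: 41.9
```

>>> step_arm(
  plan=[
    {"offset": [0, 0, 0.1], "rot": [0, 0, 0], "gripper": 8.5},
    {"offset": [0, 0, 0], "rot": [0, 0, 0], "gripper": 8.5},
    {"offset": [0, 0, 0], "rot": [0, 0, 0], "gripper": 8.5},
    {"offset": [0, 0, 0], "rot": [0, 0, 0], "gripper": 8.5},
    {"offset": [0, 0, -4], "rot": [0, 0, 0], "gripper": 8.5},
    {"offset": [0, 0, -8], "rot": [0, 0, 0], "gripper": 8.5},
    {"offset": [0, 0, -12], "rot": [0, 0, 0], "gripper": 8.5},
    {"offset": [-3, -0.5, -15], "rot": [0, 0, 0], "gripper": 8.5},
    {"offset": [-7, -1, -17], "rot": [0, 0, 0], "gripper": 8.5},
    {"offset": [-12, -2, -17], "rot": [0, 0, 0], "gripper": 8.5},
    {"offset": [-17, -3, -17], "rot": [0, 0, 0], "gripper": 8.5},
    {"offset": [-22, -4, -17], "rot": [0, 0, 0], "gripper": 8.5},
  ],
)

```text
time_s: 21.4
eef_pos: [404.7, -81.2, 299.9]
ee_rot: [0.0, 0.722, 0.692, 0.0]
force: [1.9, -0.3, 0.3]
grip_width: 0.999
grip_force: 0.0
```

>>> step_arm(
  plan=[
    {"offset": [-4, -1, 0], "rot": [0, 0, 0], "gripper": 8.5},
    {"offset": [-8, -2, 0], "rot": [0, 0, 0], "gripper": 8.5},
    {"offset": [-12, -3, 0], "rot": [0, 0, 0], "gripper": 8.5},
    {"offset": [-16, -4, 0], "rot": [0, 0, 0], "gripper": 8.5},
    {"offset": [-20, -5, 0], "rot": [0, 0, 0], "gripper": 8.5},
    {"offset": [-24, -5, 0], "rot": [0, 0, 0], "gripper": 8.5},
    {"offset": [-28, -5, 0], "rot": [0, 0, 0], "gripper": 8.5},
    {"offset": [-31, -5, 0], "rot": [0, 0, 0], "gripper": 8.5},
    {"offset": [-32, -5, 0], "rot": [0, 0, 0], "gripper": 8.5},
    {"offset": [-32, -5, 0], "rot": [0, 0, 0], "gripper": 8.5},
    {"offset": [-32, -5, 0], "rot": [0, 0, 0], "gripper": 8.5},
  ],
)

```text
time_s: 22.5
eef_pos: [342.3, -396.3, 299.7]
ee_rot: [-0.0, 0.722, 0.692, 0.0]
force: [-0.3, 0.1, -0.0]
grip_width: 0.998
grip_force: 0.0
```

Run:
```python
from h import *
import pickle
c=capture("top"); save(c,"t2",(130,130,450,370),2.5); pickle.dump(c,open("t2.pkl","wb"))
d=capture("scene"); save(d,"s2",(120,130,420,355),2.66)
s=sense(); print(s["eef_pos"],s["force"],s["time_s"])
```

```text
[ 342.37072652 -396.14851805  299.99087464] [ 0.5568816   1.02140439 -0.33837068] 22.6
```

View pics/t2.png

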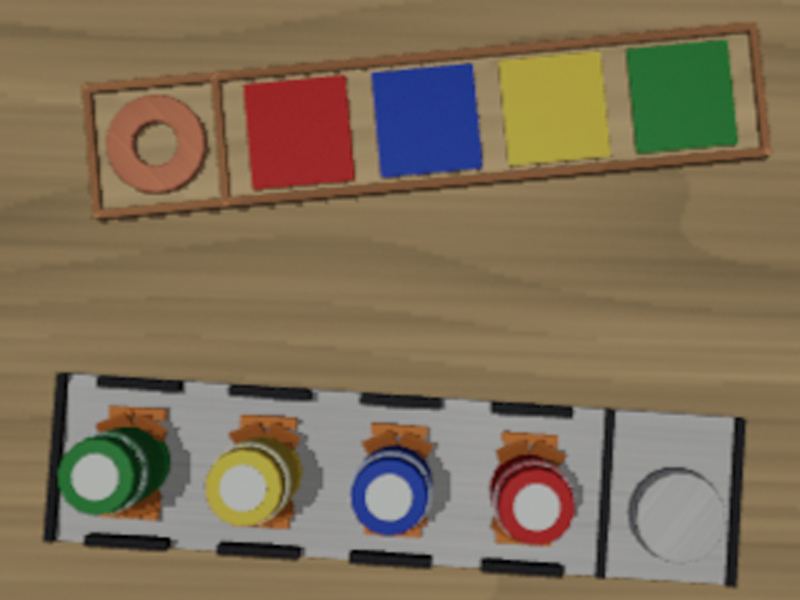

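View pics/s2.png

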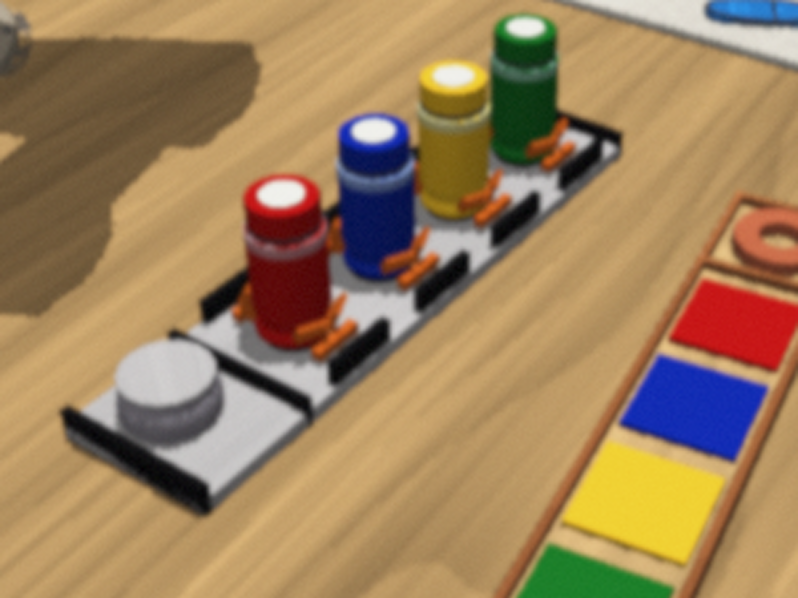

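All four jars stand upright in the mirrored order. As a last check I'll measure lid positions and heights, then hand in if they agree.

Run:
```python
from h import *
import pickle
c=pickle.load(open("t2.pkl","rb"))
for u,v in [(96,477),(242,488),(389,497),(537,507)]:
    u,v=130+u/2.5,130+v/2.5
    i,j=int(v),int(u); print(px2w(c,u,v,94).round(1), [px2w(c,j+a,i+b)[2].round(1) for a in(-1,0,1) for b in (-1,1)])
```

```text
[455.1 134.3  94. ] [np.float64(94.0), np.float64(94.6), np.float64(92.7), np.float64(95.4), np.float64(95.7), np.float64(93.5)]
[451.8  64.7  94. ] [np.float64(95.8), np.float64(96.1), np.float64(93.3), np.float64(92.4), np.float64(94.7), np.float64(96.3)]
[449.4  -5.4  94. ] [np.float64(93.5), np.float64(95.0), np.float64(94.7), np.float64(94.9), np.float64(95.1), np.float64(94.8)]
[446.5 -76.1  94. ] [np.float64(94.5), np.float64(93.7), np.float64(94.5), np.float64(95.6), np.float64(96.1), np.float64(96.1)]
```

All lid tops are at about 94 to 95 mm, so the jars are home, and they are centred within 1 mm.

```bash
python3 -c "
from rig import *
print(finish_job())"
```

```text
the job is handed in; nothing more can be done
None
```

The job is handed in: all four jars stand upright and fully home in the rail, mirrored as asked (left to right: green, yellow, blue, red), after about 23 s of robot time; no verdict came back.

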